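Find the pot cover that rocks and press it home

TASK

One of the three wooden pot covers is not home and rocks when it is pressed near its edge, though all three look alike. Press lightly near the edge of the covers, one after another, until you find the one that tips under the finger, then press that cover down in the middle until it is fully home. Only press with the fingertips: do not pick up, tip or shove the pots, and leave the other things where they are.

Things in the scene. Friction and masses are not known exactly. Their poses are not given: they have to be found in the camera images.
- pot_a: One of three identical round white ceramic pots, 86 mm across, about 0.9 kg, standing loose, under a flat round pale wooden cover. Origin: centre of its underside, z up. The pot's rim is 78 mm up. The cover is 94 mm across, flat on top apart from a fine turned ring; its skirt hides the rim. Top of the cover: 88 mm up when home, 93 mm when not.
- rock_a_x (a joint): Tilt of pot_a's cover about the pot's own x axis, rad; 0 = level, as all start. A cover that is home stays at 0 when pressed. The one that is not home stands level and rocks: 3 N straight down 35 mm off centre, on any side, tilts it about 0.12 rad until it meets the rim; let go, it springs back. Edge presses under 20 N do not seat it.
- rock_a_y (a joint): The same about the y axis of pot_a; the cover can tilt about both at once, so that it dips on whichever side it is pressed.
- seat_a (a joint): How far the cover of pot_a has sunk since the start, m; 0 at the start for every pot. Covers that are home cannot sink. The one that is not sinks 5 mm when its middle is pressed straight down with 15 to 20 N (tight gasket), stays down, and then no longer rocks.
- pot_b: One of three identical round white ceramic pots, 86 mm across, about 0.9 kg, standing loose, under a flat round pale wooden cover. Origin: centre of its underside, z up. The pot's rim is 78 mm up. The cover is 94 mm across, flat on top apart from a fine turned ring; its skirt hides the rim. Top of the cover: 88 mm up when home, 93 mm when not.
- rock_b_x (a joint): Tilt of pot_b's cover about the pot's own x axis, rad; 0 = level, as all start. A cover that is home stays at 0 when pressed. The one that is not home stands level and rocks: 3 N straight down 35 mm off centre, on any side, tilts it about 0.12 rad until it meets the rim; let go, it springs back. Edge presses under 20 N do not seat it.
- rock_b_y (a joint): The same about the y axis of pot_b; the cover can tilt about both at once, so that it dips on whichever side it is pressed.
- seat_b (a joint): How far the cover of pot_b has sunk since the start, m; 0 at the start for every pot. Covers that are home cannot sink. The one that is not sinks 5 mm when its middle is pressed straight down with 15 to 20 N (tight gasket), stays down, and then no longer rocks.
- pot_c: One of three identical round white ceramic pots, 86 mm across, about 0.9 kg, standing loose, under a flat round pale wooden cover. Origin: centre of its underside, z up. The pot's rim is 78 mm up. The cover is 94 mm across, flat on top apart from a fine turned ring; its skirt hides the rim. Top of the cover: 88 mm up when home, 93 mm when not.
- rock_c_x (a joint): Tilt of pot_c's cover about the pot's own x axis, rad; 0 = level, as all start. A cover that is home stays at 0 when pressed. The one that is not home stands level and rocks: 3 N straight down 35 mm off centre, on any side, tilts it about 0.12 rad until it meets the rim; let go, it springs back. Edge presses under 20 N do not seat it.
- rock_c_y (a joint): The same about the y axis of pot_c; the cover can tilt about both at once, so that it dips on whichever side it is pressed.
- seat_c (a joint): How far the cover of pot_c has sunk since the start, m; 0 at the start for every pot. Covers that are home cannot sink. The one that is not sinks 5 mm when its middle is pressed straight down with 15 to 20 N (tight gasket), stays down, and then no longer rocks.
- spice_jar: Bystander: glass spice jar with a black cap, 44 mm across, 96 mm high, standing loose between two of the places of the pots. Origin: centre of its underside.
- garlic: Bystander: garlic bulb, 56 mm across and high, loose between two of the places of the pots. Origin: centre of its underside.
- lemon: Bystander: lemon, 71 x 53 x 51 mm, loose behind the pots. Origin: its underside.
- food_tin: Bystander: small food tin, 75 mm across, 58 mm high, loose at the front right. Origin: centre of its underside.
There are look-alikes about, which are no part of the job. Leave any pink or red look-alike of the pot_a alone. Leave any orange look-alike of the pot_c alone.

How it is judged (in metres and radians):
On the way, in this order (a step that is already met when the one before it is completed fails the run):
1. the cover that is not home rocks under a press near its edge (tilts more than 0.06 rad in its pot) ((value of joint any of rock_a_x, rock_a_y, rock_b_x, rock_b_y, rock_c_x, rock_c_y above 0.06 rad or value of joint any of rock_a_x, rock_a_y, rock_b_x, rock_b_y, rock_c_x, rock_c_y below -0.06 rad)), for 0.05 s.
2. that cover is pressed home (sunk more than 4 mm) and lies level (value of joint any of seat_a, seat_b, seat_c above 0.004 m and not (value of joint any of rock_a_x, rock_a_y, rock_b_x, rock_b_y, rock_c_x, rock_c_y above 0.03 rad or value of joint any of rock_a_x, rock_a_y, rock_b_x, rock_b_y, rock_c_x, rock_c_y below -0.03 rad)), for 0.2 s.
At the end, for the whole second after the job is handed in: The cover that rocked has sunk more than 4 mm of its 5 mm, all three covers are level in their pots within 0.03 rad, and the pots stand at rest on the worktop within 40 mm of where they were (all of step 2 and height (world z) of each of pot_a, pot_b, pot_c below 0.004 m and distance of each of pot_a, pot_b, pot_c from where it was at the start of the episode below 0.04 m and linear speed of each of pot_a, pot_b, pot_c below 0.02 m/s); the robot touches nothing.
It fails at once if a pot is lifted 10 mm or tipped 0.2 rad (height (world z) of any of pot_a, pot_b, pot_c above 0.01 m or angle between any of pot_a, pot_b, pot_c's own z axis and vertical above 0.2 rad).
It fails at once if a pot is shoved more than 40 mm (distance of any of pot_a, pot_b, pot_c from where it was at the start of the episode above 0.04 m).
It fails at once if the spice jar, garlic, lemon or food tin is moved more than 30 mm (distance of any of spice_jar, garlic, lemon, food_tin from where it was at the start of the episode above 0.03 m).
It also fails if it takes over 48 s, if anything falls off the work surface, if the arm or the gripper's body presses on something with over 40 N, if the wrist force passes 120 N, or if a joint passes its speed limit or range.

ROBOT

A 6-joint arm with a two-finger parallel gripper is mounted at the origin on a cart in front of the work surface, level with it; the furniture and walls round the work are solid. World frame = base frame: x ahead of the robot, y to its left, z up, the work surface at z = 0. Lengths are in mm, angles in rad, forces in N, time in s.
With the tool pointing down it reaches from about 275 to 825 mm from the base axis. Payload 5.2 kg.
Tool frame: the origin (TCP) lies midway between the tips of the shut fingers; the grasp point (between the pads) lies 19 mm behind it (robot.grip_depth is the distance from the TCP to the grasp point, in mm); z points along the fingers, y is the line along which they close (so a half turn about z gives the same grasp; the last joint's range is limited). The gripper opens to 93 mm and grips with 3 to 60 N. Pads are 15 mm wide; open, the fingers measure 128 mm over their backs; the gripper's body (75 mm by 188 mm) begins 65 mm behind the grasp point.
Start: joints at [-1.376, 0.259, 1.535, -0, 1.348, -0.203], TCP at [213.086, -507.05, 218.653] pointing down, gripper open.
Joint ranges: [-3.14, 3.14], [-0.91, 2.08], [0.19, 2.58], [-1.22, 4.36], [0.22, 2.71], [-3.12, 3.12]. Speed limits (rad/s): [2.57, 2.57, 3.14, 3.14, 3.14, 3.14].

INTERFACE

Orientations are given as [roll, pitch, yaw] about the fixed x, y, z axes, in that order (R = Rz(yaw) Ry(pitch) Rx(roll)).
In Python, from rig import robot gives the robot as it stands. The module is installed in compiled form; this text tells all that it offers.
- The arm moves only by the tool send_rows, never from a script. Its argument "targets" is text: rows parted by semicolons, each of 7 numbers parted by spaces: the turn, a rotation vector about the tool's x, y, z each as a share of 30 degrees, from -1 to 1, then the shift along the tool's x, y, z each as a share of 25 cm, from -1 to 1, then the gripper's target within -1 to 1 (shut at 1, half-way at 0, fully open at -1). A call has exactly 10 rows; each row shifts and turns the commanded pose from where the row before left it, along the tool's axes as they then stand; what a row does not reach is not made up. A row lasts 1/12 s, in which the tool goes at most 41.7 mm and 7.16 degrees, less where a joint would pass 70% of its speed; a pose out of reach is approached as far as the arm can. A call with a number of a shift or a turn outside -1 to 1 is refused whole. A call with a gripper value outside its range is refused whole. The fingers move at their own pace and stop on an object; "grip_force" is the grip in N (left out, the last holds). Time passes only in rows, so rows that do not move let the fingers close, or fill a call up. It gives the time, the measured TCP pose, the force, the opening and the grip force at its end, in the units of the state.
- robot.observe(): the state, without advancing time (a new reading comes with each control period).
- robot.get_image(name): name is "scene" or "top" or "wrist"; returns a dict with "img" (480x640x3 uint8, red, green, blue), "camera_matrix" (3x3 intrinsics, pixels), "world_to_cam" (4x4, takes a point from world to camera coordinates); the wrist camera has in their place "hand_eye" (4x4, takes a point from camera to tool coordinates, whose origin is the TCP and whose axes are the flange's). Camera axes: x right, y down, z forward; pixel columns grow to the right and rows downward; lengths in mm; the calibration is good to about 2 mm. A picture is of the moment at which its call begins: read the wrist's pose just before it. There is no depth.
- robot.hand_in(): hands the job in; it is judged then, once.
Trained networks look in a picture, given as the dict that the camera call returned (one of the last four; its "shot" number tells which), for a name from the list of things; names that differ only in an ending like _2 or _b are one class to them, and where a whole thing is asked for, a point or a joint stands for the part that bears it (a point fixed in the world has none). Each returns a list of dicts, best first, with "p" (0 to 1); they miss things now and then, are a little off and sometimes report something else, mostly with a low value. They report only what shows in the picture. A call takes as long as a camera call. They do not tell look-alikes from the thing itself.
- robot.recognise(thing, picture): "point" ([column, row] in pixels, amid what is visible of it).
- robot.silhouettes(thing, picture): "pixels" (480x640 bool, what is visible of it) and "point" ([column, row] in pixels, amid what is visible of it).
The state is a dict: "clock": time; "joints": joint angles; "qd": joint speeds; "effort": joint torques, N m; "position": TCP position; "ee_rot": TCP orientation; "ft_force": force on the tool from outside, world axes, zero at the start; "moment": the same for the moment, N m; "gripper_width": finger opening in mm; "grasp_force": force on a finger pad.
Only numpy, scipy, OpenCV 4.12 (cv2) and the standard library are available. Lean on these libraries where they do the work, as an engineer would, in place of code of your own. Each camera call takes 0.05 s, during which the arm holds its last target. There are 200 camera calls.

## Working session

There is one attempt and no reset: what is moved stays moved. The work goes in short steps, Python scripts to look and compute and a tool call to move; the robot and the scene stay as the last step left them, time stands still between calls to the robot, and variables do not carry over. Pictures are saved under pics/ and viewed, at most 10 in all, crops included, and the job is handed in when it is done.

Besides the shell and the picture viewer there is one more tool, called by a JSON object that holds its "api" and its "payload". send_rows: Moves the arm, as the interface text tells. Shift numbers are shares of 25 cm and turn numbers shares of 30 degrees, none past 1 either way. Its arguments: {"type":"object","properties":{"targets":{"type":"string"},"grip_force":{"type":"number"}},"required":["targets"]}

```bash
mkdir -p pics
cat > h.py <<'E'
from rig import robot
import numpy as np, cv2
from scipy.spatial.transform import Rotation as Rn
def ray(pic,px,z):
    K=pic["camera_matrix"];T=np.array(pic["world_to_cam"]);R=T[:3,:3];c=-R.T@T[:3,3]
    d=R.T@np.linalg.inv(K)@np.array([px[0],px[1],1.]);return c+d*(z-c[2])/d[2]
E
python3 - <<'E'
from h import *
s=robot.observe();print(s)
for n in ("top","scene"):
    p=robot.get_image(n);cv2.imwrite(f"pics/{n}0.png",p["img"][:,:,::-1])
    for t,z in (("pot_a",88),("spice_jar",96),("garlic",50),("lemon",30),("food_tin",58)):
        for r in robot.silhouettes(t,p):
            print(n,t,round(r["p"],2),np.round(r["point"]),int(r["pixels"].sum()),ray(p,r["point"],z).round())
E
```

```text
{'clock': 0.0, 'joints': array([-1.37577913e+00,  2.59318777e-01,  1.53608606e+00, -1.59664375e-05,
        1.34796670e+00, -2.02779932e-01]), 'qd': array([-0.00036952,  0.00155369,  0.00090605,  0.00016959, -0.00040949,
       -0.00246802]), 'effort': array([-8.25474353e-05, -4.37304211e+01, -2.84000069e+01,  7.16300751e-02,
        4.14840924e-02, -1.54367249e-04]), 'position': array([ 212.98317516, -506.50183406,  217.82953722]), 'ee_rot': array([-3.13984709e+00, -3.43007575e-04,  3.97800372e-01]), 'ft_force': array([-0.73672209, -0.03575415,  0.76378195]), 'moment': array([0.0400688 , 0.01651057, 0.01046573]), 'grasp_force': 0.0, 'gripper_width': 92.89621838376894}
top pot_a 0.87 [180. 219.] 1337 [579. 253.  88.]
top pot_a 0.83 [398. 307.] 1327 [ 367. -272.   88.]
top pot_a 0.77 [376. 245.] 1214 [ 517. -223.   88.]
top pot_a 0.76 [292. 244.] 1229 [520. -19.  88.]
top pot_a 0.65 [303. 305.] 1224 [372. -46.  88.]
top spice_jar 0.65 [241. 221.] 316 [573. 105.  96.]
top spice_jar 0.35 [375. 247.] 1193 [ 512. -217.   96.]
top garlic 0.76 [330. 226.] 339 [ 566. -111.   50.]
top lemon 0.93 [259. 175.] 413 [700.  69.  30.]
top food_tin 0.6 [449. 299.] 923 [ 386. -403.   58.]
scene pot_a 0.93 [311. 260.] 2410 [503.  28.  88.]
scene pot_a 0.86 [428. 233.] 1851 [ 350. -191.   88.]
scene pot_a 0.81 [195. 330.] 4395 [545. 288.  88.]
scene pot_a 0.72 [362. 231.] 1799 [ 472. -130.   88.]
scene pot_a 0.66 [386. 204.] 1101 [ 484. -294.   88.]
scene pot_a 0.62 [395. 276.] 2677 [349.   7.  88.]
scene spice_jar 0.7 [249. 290.] 1378 [534. 175.  96.]
scene garlic 0.33 [194. 318.] 2601 [606. 228.  50.]
scene lemon 0.94 [212. 272.] 572 [698.  79.  30.]
scene food_tin 0.6 [443. 206.] 220 [ 379. -422.   58.]
```

View pics/top0.png

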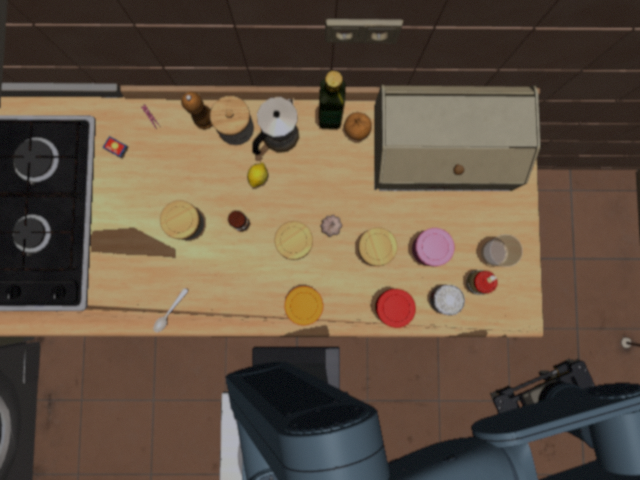

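View pics/scene0.png

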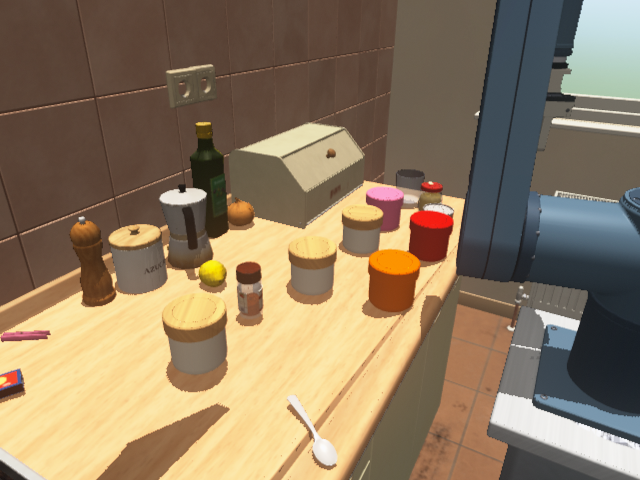

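The top view shows the three wooden-covered pots at about (180,219), (294,240) and (378,246). The pink, red and orange pots are look-alikes. The scene view agrees, with the jar and garlic standing between the pots. Next I'll refine the pot positions with a model fit.

```bash
cat > fit.py <<'E'
from h import *
from scipy.optimize import minimize
def proj(p,P):
    T=np.array(p["world_to_cam"]);q=(T[:3,:3]@P.T).T+T[:3,3];u=(p["camera_matrix"]@q.T).T;return u[:,:2]/u[:,2:]
a=np.linspace(0,2*np.pi,60);cyl=lambda r,z:np.c_[r*np.cos(a),r*np.sin(a),0*a+z]
M=np.vstack([cyl(43,0),cyl(43,74),cyl(47,74),cyl(47,89)])
def cost(xy,p,m):
    h=cv2.convexHull(proj(p,M+[xy[0],xy[1],0]).astype(np.float32))
    c=np.zeros((1920,2560),np.uint8);cv2.fillConvexPoly(c,np.int32(np.round(h*4+1.5)),1)
    return 1-(c*m).sum()/np.maximum(c,m).sum()
for n in ("top","scene"):
    p=robot.get_image(n)
    for r in robot.silhouettes("pot_a",p):
        m=np.kron(r["pixels"].astype(np.uint8),np.ones((4,4),np.uint8))
        x0=ray(p,r["point"],60)[:2]
        o=minimize(cost,x0,(p,m),method="Nelder-Mead",options=dict(initial_simplex=[x0,x0+[25,0],x0+[0,25]],xatol=.3))
        print(n,np.round(r["point"]),o.x.round(1),"iou",round(1-o.fun,3),p["img"][int(r["point"][1]),int(r["point"][0])])
E
python3 fit.py
```

```text
top [396. 307.] [ 367.2 -268. ] iou 0.96 [176  50  48]
top [302. 305.] [371.9 -45.6] iou 0.966 [175 130  40]
top [434. 248.] [ 514.5 -364.1] iou 0.938 [175 132 160]
top [292. 242.] [529.3 -20.8] iou 0.968 [176 159 101]
top [376. 246.] [ 514.2 -225.2] iou 0.947 [174 161 102]
scene [196. 331.] [581.4 250. ] iou 0.956 [126  89  52]
scene [429. 232.] [ 368.3 -274.4] iou 0.917 [112  33  23]
scene [393. 278.] [372.3 -52.7] iou 0.938 [138  62  19]
scene [363. 228.] [ 515.7 -231.2] iou 0.91 [112  77  48]
scene [313. 264.] [531.9 -26.8] iou 0.92 [125  87  53]
scene [386. 202.] [ 515.9 -370.6] iou 0.704 [146  72  85]
scene [193. 318.] [605.2 227.6] iou 0.596 [251 222 133]
scene [312. 255.] [555.5 -69.9] iou 0.536 [251 226 136]
```

{"api": "send_rows", "payload": {"targets": "0 0 0 0 0 -0.05 1;0 0 0 0 0 -0.05 1;0 0 0 0 0 0 1;0 0 0 0 0 0 1;0 0 0 0 0 0 1;0 0 0 0 0 0 1;0 0 0 0 0 0 1;0 0 0 0 0 0 1;0 0 0 0 0 0 1;0 0 0 0 0 0 1"}}

```text
clock: 1.63
position: [213.1, -507.0, 243.4]
ee_rot: [-3.141, -0.0, 0.398]
ft_force: [0.5, -0.3, -0.0]
gripper_width: 30.9
grasp_force: 0.0
```

{"api": "send_rows", "payload": {"targets": "0 0 0 0.14 -0.056 0 1;0 0 0 0.14 -0.056 0 1;0 0 0 0.14 -0.056 0 1;0 0 0 0.14 -0.056 0 1;0 0 0 0.14 -0.056 0 1;0 0 0 0.14 -0.056 0 1;0 0 0 0.14 -0.056 0 1;0 0 0 0.14 -0.056 0 1;0 0 0 0.14 -0.056 0 1;0 0 0 0.14 -0.056 0 1"}}

```text
clock: 2.47
position: [482.6, -240.8, 243.8]
ee_rot: [3.141, -0.0, 0.398]
ft_force: [0.6, -1.1, 0.8]
gripper_width: 0.3
grasp_force: 0.0
```

Run:
```python
from h import *
s=robot.observe();print(s["position"],s["ee_rot"],s["ft_force"],s["gripper_width"])
p=robot.get_image("wrist");cv2.imwrite("pics/w1.png",p["img"][:,:,::-1]);print(np.round(p["hand_eye"],3),p["camera_matrix"])
for r in robot.silhouettes("pot_c",p):print(r["p"],r["point"],r["pixels"].sum())
```

```text
[ 482.61233404 -240.84389156  243.80159629] [ 3.14121535e+00 -1.53743993e-04  3.97782114e-01] [ 0.5771389  -1.07875225  0.82169319] 0.3410953461948597
[[  -0.      -0.957   -0.291   81.512]
 [   1.      -0.       0.      -1.03 ]
 [  -0.      -0.291    0.957 -165.489]
 [   0.       0.       0.       1.   ]] [[332.85510896   0.         315.15744012]
 [  0.         332.85510896 238.77192803]
 [  0.           0.           1.        ]]
0.94 [277.7, 282.4] 1410
0.72 [431.9, 233.2] 7597
0.67 [120.6, 84.5] 11586
0.62 [112.4, 236.6] 8541
0.61 [314.3, 186.6] 7244
```

View pics/w1.png

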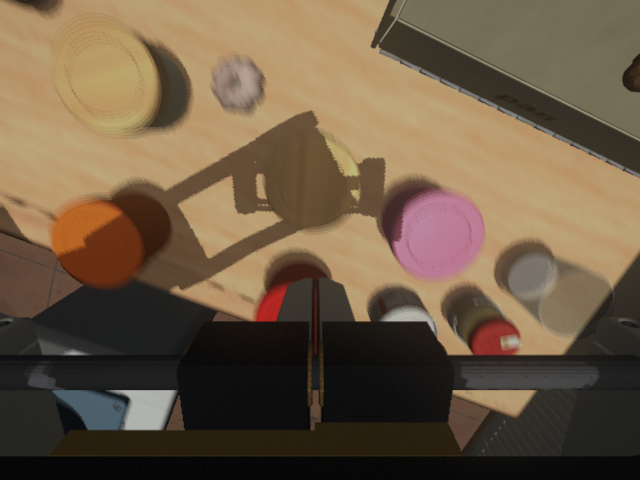

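The wrist view shows cover C at about (313,181), shaded by the gripper, and cover B at about (105,75). The fingers are shut. I'll fit both with the cylinder model.

```bash
cat > wfit.py <<'E'
from h import *
from scipy.optimize import minimize
a=np.linspace(0,2*np.pi,60);cyl=lambda r,z:np.c_[r*np.cos(a),r*np.sin(a),0*a+z]
M=np.vstack([cyl(43,0),cyl(43,74),cyl(47,74),cyl(47,89)])
def wpic():
    s=robot.observe();p=robot.get_image("wrist");T=np.eye(4);T[:3,:3]=Rn.from_euler("xyz",s["ee_rot"]).as_matrix();T[:3,3]=s["position"]
    p["world_to_cam"]=np.linalg.inv(T@p["hand_eye"]);return s,p
def proj(p,P):
    T=p["world_to_cam"];q=P@T[:3,:3].T+T[:3,3];u=q@p["camera_matrix"].T;return u[:,:2]/u[:,2:]
def cost(xy,p,m):
    h=cv2.convexHull(proj(p,M+[xy[0],xy[1],0]).astype(np.float32))
    c=np.zeros((960,1280),np.uint8);cv2.fillConvexPoly(c,np.int32(np.round(h*2+.5)),1)
    return 1-(c*m).sum()/np.maximum(c,m).sum()
if __name__=="__main__":
    s,p=wpic()
    for r in robot.silhouettes("pot_c",p):
        m=np.kron(r["pixels"].astype(np.uint8),np.ones((2,2),np.uint8));x0=ray(p,r["point"],70)[:2]
        o=minimize(cost,x0,(p,m),method="Nelder-Mead",options=dict(initial_simplex=[x0,x0+[20,0],x0+[0,20]],xatol=.3))
        print(np.round(r["point"]),o.x.round(1),"iou",round(1-o.fun,3))
E
python3 wfit.py
```

```text
[280. 286.] [ 375.2 -264.4] iou 0.179
[120.  86.] [528.6 -23.5] iou 0.948
[317. 190.] [ 513.9 -225.6] iou 0.967
[433. 238.] [ 513.9 -363.2] iou 0.947
[114. 238.] [372.7 -48.2] iou 0.933
[241.  90.] [ 549.4 -143.6] iou 0.24
```

{"api": "send_rows", "payload": {"targets": "0 0 0 0 0 0.08 1;0 0 0 0 0 0.08 1;0 0 0 0 0 0.08 1;0 0 0 0 0 0.08 1;0 0 0 0 0 0.08 1;0 0 0 0 0 0.08 1;0 0 0 0 0 0.08 1;0 0 0 0 0 0.02 1;0 0 0 0 0 0 1;0 0 0 0 0 0 1"}}

```text
clock: 3.5
position: [481.2, -243.5, 99.2]
ee_rot: [3.141, 0.0, 0.396]
ft_force: [0.0, 0.5, -0.0]
gripper_width: 0.2
grasp_force: 0.0
```

{"api": "send_rows", "payload": {"targets": "0 0 0 0 0 0.004 1;0 0 0 0 0 0.004 1;0 0 0 0 0 0.004 1;0 0 0 0 0 0.004 1;0 0 0 0 0 0.004 1;0 0 0 0 0 0.004 1;0 0 0 0 0 0.004 1;0 0 0 0 0 0 1;0 0 0 0 0 0 1;0 0 0 0 0 0 1"}}

```text
clock: 4.33
position: [481.5, -242.4, 91.6]
ee_rot: [-3.142, 0.0, 0.398]
ft_force: [0.3, -0.2, -0.7]
gripper_width: 0.1
grasp_force: 0.0
```

{"api": "send_rows", "payload": {"targets": "0 0 0 0 0 0.004 1;0 0 0 0 0 0.004 1;0 0 0 0 0 0.004 1;0 0 0 0 0 0 1;0 0 0 0 0 0 1;0 0 0 0 0 0 1;0 0 0 0 0 0 1;0 0 0 0 0 0 1;0 0 0 0 0 0 1;0 0 0 0 0 0 1"}}

```text
clock: 5.17
position: [481.5, -242.4, 88.7]
ee_rot: [3.142, -0.0, 0.398]
ft_force: [0.3, 0.1, 0.2]
gripper_width: 0.5
grasp_force: 0.0
```

Run:
```python
from h import *
for i in range(3):
    s=robot.observe();print(s["position"],s["ft_force"],s["moment"]);robot.get_image("wrist")
```

```text
[ 481.54974667 -242.38288367   88.67772172] [0.33302543 0.05466601 0.22574887] [-0.02949608  0.00942764  0.03250577]
[ 481.54163826 -242.42174633   88.68118998] [-0.26444945  0.14963766  0.9394338 ] [-0.0025324  -0.01060096  0.02933923]
[ 481.51898412 -242.40810612   88.67787206] [-0.4588077   0.32353511  1.04132617] [-0.02187802 -0.01202238  0.01047001]
```

{"api": "send_rows", "payload": {"targets": "0 0 0 0 0 0.004 1;0 0 0 0 0 0 1;0 0 0 0 0 0 1;0 0 0 0 0 0.004 1;0 0 0 0 0 0 1;0 0 0 0 0 0 1;0 0 0 0 0 0 1;0 0 0 0 0 0 1;0 0 0 0 0 0 1;0 0 0 0 0 0 1"}}

```text
clock: 6.15
position: [481.6, -242.7, 87.6]
ee_rot: [3.141, -0.0, 0.398]
ft_force: [-2.5, 0.6, 8.9]
gripper_width: -0.1
grasp_force: 4.6
```

Cover C stayed firm at its home height of 88 mm, with no give above that, so it is home. Next is B.

{"api": "send_rows", "payload": {"targets": "0 0 0 0 0 -0.12 1;0 0 0 0.0536 -0.1051 0 1;0 0 0 0.0536 -0.1051 0 1;0 0 0 0.0536 -0.1051 0 1;0 0 0 0.0536 -0.1051 0 1;0 0 0 0.0536 -0.1051 0 1;0 0 0 0.0536 -0.1051 0 1;0 0 0 0.0536 -0.1051 0 1;0 0 0 0 0 0.03 1;0 0 0 0 0 0.03 1"}}

```text
clock: 6.98
position: [497.0, -35.3, 101.5]
ee_rot: [3.141, -0.001, 0.401]
ft_force: [0.6, -0.4, -0.0]
gripper_width: 0.6
grasp_force: 0.0
```

{"api": "send_rows", "payload": {"targets": "0 0 0 0 0 0.012 1;0 0 0 0 0 0.008 1;0 0 0 0 0 0.004 1;0 0 0 0 0 0.004 1;0 0 0 0 0 0.004 1;0 0 0 0 0 0.004 1;0 0 0 0 0 0 1;0 0 0 0 0 0 1;0 0 0 0 0 0 1;0 0 0 0 0 0 1"}}

```text
clock: 7.82
position: [496.8, -36.5, 92.8]
ee_rot: [3.141, -0.0, 0.398]
ft_force: [0.1, -0.3, 0.0]
gripper_width: 0.1
grasp_force: 0.0
```

{"api": "send_rows", "payload": {"targets": "0 0 0 0 0 0.004 1;0 0 0 0 0 0 1;0 0 0 0 0 0.004 1;0 0 0 0 0 0 1;0 0 0 0 0 0.002 1;0 0 0 0 0 0 1;0 0 0 0 0 0 1;0 0 0 0 0 0 1;0 0 0 0 0 0 1;0 0 0 0 0 0 1"}}

```text
clock: 8.65
position: [496.8, -36.5, 90.2]
ee_rot: [3.142, -0.0, 0.398]
ft_force: [-0.1, -0.9, -0.1]
gripper_width: 0.5
grasp_force: 0.0
```

Run:
```python
from h import *
for i in range(4):
    s=robot.observe();print(s["position"],s["ft_force"],s["moment"]);robot.get_image("wrist")
```

```text
[496.76075448 -36.50577844  90.17739103] [-0.11386814 -0.89723701 -0.13671933] [0.04179856 0.01599154 0.00700907]
[496.74106927 -36.47209536  90.15994966] [ 0.17755715 -0.70588324  0.47719998] [ 0.007302   -0.00823091 -0.03107701]
[496.77876838 -36.49352693  90.18469611] [-0.34725567  0.05348885 -0.02727206] [-0.04811902  0.05844438  0.02895787]
[496.7421203  -36.50512618  90.15830152] [-0.15452466 -0.17296726 -0.17121981] [ 0.00497771 -0.06736997  0.03985533]
```

{"api": "send_rows", "payload": {"targets": "0 0 0 0 0 0.004 1;0 0 0 0 0 0 1;0 0 0 0 0 0.004 1;0 0 0 0 0 0 1;0 0 0 0 0 0.004 1;0 0 0 0 0 0.002 1;0 0 0 0 0 0 1;0 0 0 0 0 0 1;0 0 0 0 0 0 1;0 0 0 0 0 0 1"}}

```text
clock: 9.68
position: [496.8, -36.6, 87.7]
ee_rot: [3.141, -0.0, 0.398]
ft_force: [-3.5, 0.5, 9.3]
gripper_width: 0.5
grasp_force: 4.9
```

B is also firm at 88 mm, so it is home. Next is A.

{"api": "send_rows", "payload": {"targets": "0 0 0 0 0 -0.12 1;0 0 0 0 0 -0.12 1;0 0 0 0.0768 -0.1169 0 1;0 0 0 0.0768 -0.1169 0 1;0 0 0 0.0768 -0.1169 0 1;0 0 0 0.0768 -0.1169 0 1;0 0 0 0.0768 -0.1169 0 1;0 0 0 0.0768 -0.1169 0 1;0 0 0 0.0768 -0.1169 0 1;0 0 0 0.0768 -0.1169 0 1"}}

```text
clock: 10.52
position: [547.7, 240.4, 146.4]
ee_rot: [-3.142, 0.0, 0.398]
ft_force: [1.0, -0.7, -0.2]
gripper_width: 0.5
grasp_force: 0.0
```

```bash
python3 - <<'E'
import time
from h import *
for i in range(3): robot.get_image("top")
s=robot.observe();print(s["position"],s["qd"].round(3))
E
python3 wfit.py; python3 fit.py | grep -v '^top \[[234]'
```

```text
[547.50450376 240.81559433 146.08750467] [-0.05  -0.02   0.037 -0.021  0.003 -0.017]
[313. 206.] [576.9 255.3] iou 0.988
[490. 440.] [367.8 -50.2] iou 0.435
[549. 338.] [527.2 -24.4] iou 0.386
top [186. 217.] [578.7 249.1] iou 0.208 [107  82  50]
scene [362. 230.] [ 516.  -230.3] iou 0.941 [118  82  50]
scene [394. 279.] [372.2 -51.6] iou 0.943 [139  63  19]
scene [313. 262.] [532.  -28.3] iou 0.922 [125  86  51]
scene [431. 232.] [ 367.7 -275.9] iou 0.928 [114  34  23]
scene [198. 331.] [581.3 250.6] iou 0.972 [115  80  48]
scene [386. 203.] [ 515.  -372.1] iou 0.684 [131  66  76]
```

{"api": "send_rows", "payload": {"targets": "0 0 0 -0.008 0 0.06 1;0 0 0 0 0 0.06 1;0 0 0 0 0 0.04 1;0 0 0 0 0 0.02 1;0 0 0 0 0 0.012 1;0 0 0 0 0 0 1;0 0 0 0 0 0 1;0 0 0 0 0 0 1;0 0 0 0 0 0 1;0 0 0 0 0 0 1"}}

```text
clock: 11.8
position: [546.3, 237.9, 99.2]
ee_rot: [3.141, -0.001, 0.398]
ft_force: [0.3, 0.5, 0.1]
gripper_width: 0.0
grasp_force: 0.0
```

{"api": "send_rows", "payload": {"targets": "0 0 0 0 0 0.004 1;0 0 0 0 0 0.004 1;0 0 0 0 0 0.004 1;0 0 0 0 0 0.004 1;0 0 0 0 0 0.004 1;0 0 0 0 0 0.004 1;0 0 0 0 0 0 1;0 0 0 0 0 0 1;0 0 0 0 0 0 1;0 0 0 0 0 0 1"}}

```text
clock: 12.63
position: [546.0, 237.8, 92.7]
ee_rot: [-3.142, -0.0, 0.398]
ft_force: [-0.4, 0.2, 0.3]
gripper_width: 0.5
grasp_force: 0.2
```

{"api": "send_rows", "payload": {"targets": "0 0 0 0 0 0.004 1;0 0 0 0 0 0.004 1;0 0 0 0 0 0.002 1;0 0 0 0 0 0 1;0 0 0 0 0 0 1;0 0 0 0 0 0 1;0 0 0 0 0 0 1;0 0 0 0 0 0 1;0 0 0 0 0 0 1;0 0 0 0 0 0 1"}}

```text
clock: 13.47
position: [545.8, 237.7, 90.1]
ee_rot: [-3.142, 0.0, 0.398]
ft_force: [-1.9, -1.8, 2.7]
gripper_width: 0.4
grasp_force: 1.5
```

Run:
```python
from h import *
for i in range(4):
    s=robot.observe();print(s["position"],s["ft_force"],s["grasp_force"]);p=robot.get_image("wrist")
cv2.imwrite("pics/w2.png",p["img"][:,:,::-1])
```

```text
[545.7914389  237.70434158  90.13364333] [-1.94215618 -1.81585517  2.70126256] 1.4896394602146756
[545.82587919 237.7291542   90.13401709] [-1.62472358 -0.95252555  2.42158707] 1.4903265124303289
[545.84872385 237.77413073  90.15666961] [-2.58997341 -1.07021026  2.65032643] 1.4863721692563558
[545.88683576 237.72181063  90.16092354] [-2.05028723 -1.13362859  2.31907713] 1.5100388970859058
```

View pics/w2.png

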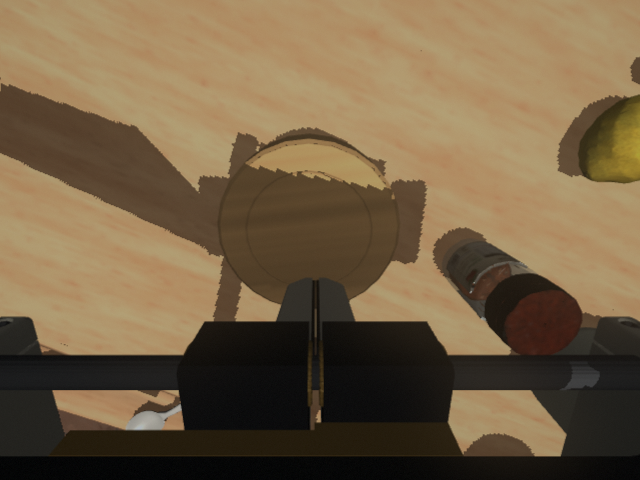

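Cover A gives softly, about 2.5 N over 3 mm, so it is the one that rocks. I'll press slightly deeper so the tilt on one axis is clearly past the threshold.

{"api": "send_rows", "payload": {"targets": "0 0 0 0 0 0.004 1;0 0 0 0 0 0.002 1;0 0 0 0 0 0 1;0 0 0 0 0 0 1;0 0 0 0 0 0 1;0 0 0 0 0 0 1;0 0 0 0 0 0 1;0 0 0 0 0 0 1;0 0 0 0 0 0 1;0 0 0 0 0 0 1"}}

```text
clock: 14.5
position: [546.0, 237.8, 89.4]
ee_rot: [3.141, -0.0, 0.398]
ft_force: [-4.0, -1.6, 7.5]
gripper_width: 0.2
grasp_force: 4.0
```

A is stiff at 89.4 mm with 7.5 N, so it has fully tilted against the rim. I'll lift off and move over the middle.

{"api": "send_rows", "payload": {"targets": "0 0 0 0 0 -0.04 1;0 0 0 0 0 -0.08 1;0 0 0 0 0 0 1;0 0 0 0.047 -0.004 0 1;0 0 0 0.047 -0.005 0 1;0 0 0 0.047 -0.005 0 1;0 0 0 0 0 0 1;0 0 0 0 0 0 1;0 0 0 0 0 0 1;0 0 0 0 0 0 1"}}

```text
clock: 15.33
position: [576.5, 254.4, 118.4]
ee_rot: [-3.141, 0.001, 0.398]
ft_force: [0.3, -0.2, -0.5]
gripper_width: 0.3
grasp_force: 0.0
```

```bash
sed -i 's/cyl(47,89)/cyl(47,93)/' wfit.py
python3 - <<'E'
from wfit import *
s,p=wpic();print(s["position"],s["ft_force"])
im=p["img"][:,:,::-1].copy()
for xy,c in (((577,254),(0,0,255)),((580,250),(255,0,0))):
    cv2.polylines(im,[np.int32(np.round(proj(p,cyl(47,93)+[*xy,0])))],True,c,1)
cv2.imwrite("pics/w3.png",im)
E
python3 wfit.py
```

```text
[576.45313109 254.43205224 118.41172142] [ 0.25579746 -0.23681739 -0.53915248]
[315. 251.] [577.5 255.7] iou 0.748
[553. 410.] [478.2 -47.1] iou 0.253
```

View pics/w3.png

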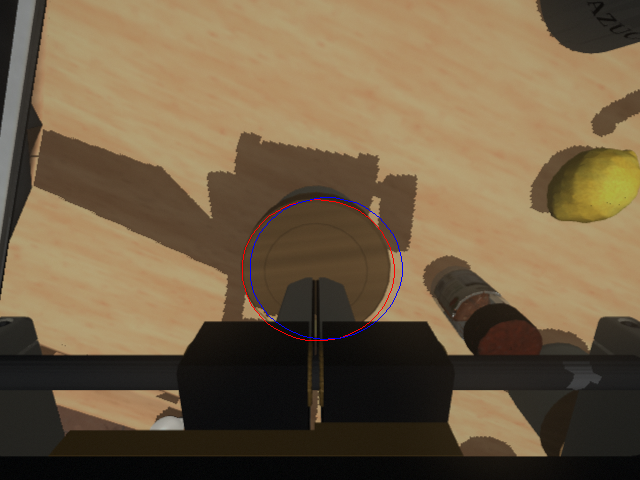

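The red circle at (577,254) fits the cover to within about 1 mm, with the cover spanning columns 244–391. I'll nudge slightly and press the middle down.

{"api": "send_rows", "payload": {"targets": "0 0 0 0.004 -0.003 0.06 1;0 0 0 0 0 0.02 1;0 0 0 0 0 0.008 1;0 0 0 0 0 0.004 1;0 0 0 0 0 0.004 1;0 0 0 0 0 0.004 1;0 0 0 0 0 0.004 1;0 0 0 0 0 0 1;0 0 0 0 0 0 1;0 0 0 0 0 0 1"}}

```text
clock: 16.32
position: [578.1, 255.8, 93.3]
ee_rot: [3.141, -0.001, 0.398]
ft_force: [-0.4, 1.3, 3.5]
gripper_width: 0.6
grasp_force: 1.8
```

{"api": "send_rows", "payload": {"targets": "0 0 0 0 0 0.004 1;0 0 0 0 0 0.004 1;0 0 0 0 0 0.002 1;0 0 0 0 0 0 1;0 0 0 0 0 0 1;0 0 0 0 0 0 1;0 0 0 0 0 0 1;0 0 0 0 0 0 1;0 0 0 0 0 0 1;0 0 0 0 0 0 1"}}

```text
clock: 17.15
position: [578.2, 255.9, 92.2]
ee_rot: [3.141, -0.002, 0.398]
ft_force: [-3.3, -1.0, 12.0]
gripper_width: 0.6
grasp_force: 6.0
```

{"api": "send_rows", "payload": {"targets": "0 0 0 0 0 0.004 1;0 0 0 0 0 0 1;0 0 0 0 0 0.003 1;0 0 0 0 0 0 1;0 0 0 0 0 0 1;0 0 0 0 0 0 1;0 0 0 0 0 0 1;0 0 0 0 0 0 1;0 0 0 0 0 0 1;0 0 0 0 0 0 1"}}

```text
clock: 17.98
position: [578.2, 255.9, 90.6]
ee_rot: [3.141, -0.002, 0.398]
ft_force: [-3.5, -1.5, 12.3]
gripper_width: 0.9
grasp_force: 6.4
```

{"api": "send_rows", "payload": {"targets": "0 0 0 0 0 0.004 1;0 0 0 0 0 0 1;0 0 0 0 0 0.004 1;0 0 0 0 0 0 1;0 0 0 0 0 0.002 1;0 0 0 0 0 0 1;0 0 0 0 0 0 1;0 0 0 0 0 0 1;0 0 0 0 0 0 1;0 0 0 0 0 0 1"}}

```text
clock: 18.82
position: [578.2, 255.8, 88.2]
ee_rot: [3.141, -0.002, 0.398]
ft_force: [-3.7, -2.0, 12.5]
gripper_width: 0.6
grasp_force: 6.7
```

{"api": "send_rows", "payload": {"targets": "0 0 0 0 0 0.003 1;0 0 0 0 0 0 1;0 0 0 0 0 0.003 1;0 0 0 0 0 0 1;0 0 0 0 0 0 1;0 0 0 0 0 0 1;0 0 0 0 0 0 1;0 0 0 0 0 0 1;0 0 0 0 0 0 1;0 0 0 0 0 0 1"}}

```text
clock: 19.65
position: [578.2, 255.8, 87.9]
ee_rot: [3.141, -0.003, 0.398]
ft_force: [-6.4, -2.2, 19.8]
gripper_width: 0.7
grasp_force: 10.1
```

The cover bottomed at 87.9 mm with 20 N, the same height as the covers that are home. I'll lift clear and check.

{"api": "send_rows", "payload": {"targets": "0 0 0 0 0 -0.02 1;0 0 0 0 0 -0.06 1;0 0 0 0 0 -0.12 1;0 0 0 0 0 -0.12 1;0 0 0 0 0 -0.12 1;0 0 0 -0.08 0 0 1;0 0 0 -0.08 0 0 1;0 0 0 -0.08 0 0 1;0 0 0 0 0 0 1;0 0 0 0 0 0 1"}}

```text
clock: 20.48
position: [522.1, 232.4, 194.6]
ee_rot: [-3.142, -0.0, 0.398]
ft_force: [0.3, -0.3, 0.0]
gripper_width: 0.4
grasp_force: 0.0
```

```bash
sed -i 's/cyl(47,93)/cyl(47,88)/' wfit.py; python3 wfit.py
python3 - <<'E'
from wfit import *
s,p=wpic();print(s["position"],s["ft_force"]);cv2.imwrite("pics/w4.png",p["img"][:,:,::-1])
E
```

```text
[315. 162.] [576.9 255.3] iou 0.956
[543. 308.] [529.7 -17.3] iou 0.793
[490. 421.] [354.8 -77.6] iou 0.648
[555. 318.] [529.4 -17.4] iou 0.582
[623. 286.] [ 595.5 -159.3] iou 0.63
[523.32565595 232.73698303 194.44825772] [ 1.0919539  -1.15753611  0.07316101]
```

View pics/w4.png

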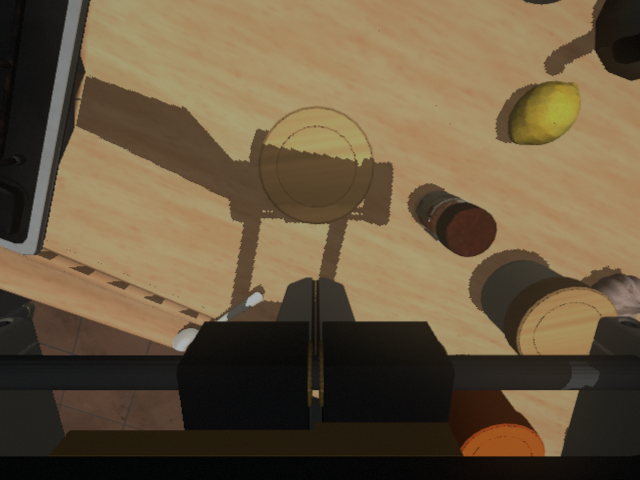

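The cover at (316,164) lies level, and its pot is still at (577,255). The jar and lemon are undisturbed and the robot touches nothing, so I'll hand in.

```bash
python3 -c "
from rig import robot
print(robot.hand_in())"
```

```text
the job is handed in; nothing more can be done
None
```

The rocking cover was on the left pot, near (577, 255): it tipped under an edge press and was then pressed home, bottoming at 87.9 mm with about 20 N; the other two were firm at home height, and the job is handed in (no verdict was returned).

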